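# Pack the eye-care caddy

## Robot

A 6-joint arm with a two-finger parallel gripper is mounted at the origin on a cart in front of the work surface, level with it; the furniture and walls round the work are solid. World frame = base frame: x ahead of the robot, y to its left, z up, the work surface at z = 0. Lengths are in m, angles in rad, forces in N, time in s.
With the tool pointing down it reaches from about 0.25 to 0.725 m from the base axis. Payload 4 kg.
Tool frame: the origin (TCP) lies midway between the tips of the shut fingers; the grasp point (between the pads) lies grip_point_offset behind it (grip_point_offset is the distance from the TCP to the grasp point, in m); z points along the fingers, y is the line along which they close (so a half turn about z gives the same grasp; the last joint's range is limited). The gripper opens to 85 mm and grips with 20 to 120 N. Pads are 22 mm wide; open, the fingers measure 114 mm over their backs; the gripper's body (76 mm by 85 mm) begins 54 mm behind the grasp point. The pads swing forward as they close: fully open they stand 13 mm farther back than shut.
Start: joints at [-1.103, 0.241, 0.005, 1.335, 0, 1.571], TCP at [0.225, -0.446, 0.231] pointing down, gripper open.
Joint ranges: [-2.72, 2.72], [-1.05, 1.87], [-1.09, 1.28], [-1.99, 2.15], [-1.42, 1.44], [-3.14, 3.14]. Speed limits (rad/s): [2.79, 2.79, 3.14, 3.14, 3.14, 3.14].

## Interface

Orientations are given as a unit quaternion [x, y, z, w].
In Python, from workcell import * gives the robot as it stands. The module is installed in compiled form; this text tells all that it offers.
- The arm moves only by the tool arm_command, never from a script. Its arguments are lists of equal length, an entry for each row: "slide": the shift along the tool's x, y, z in cm, a list of three; "spin": the turn about the tool's z in degrees. A call has exactly 5 rows; each row is the pose to reach, as a shift and turn from the pose commanded when the call began, along the tool's axes at that moment; what a row does not reach only later rows make up. A row lasts 1/8 s, in which the tool goes at most 62.5 mm and 10.7 degrees, less where a joint would pass 70% of its speed; a pose out of reach is approached as far as the arm can. A call with a gripper value outside its range is refused whole. "jaw" is the finger opening in cm, from 0 to 8.54, set as the call begins (left out, the last holds). The fingers move at their own pace and stop on an object; the grip force is fixed at half the most. Time passes only in rows, so rows that repeat a pose let the fingers close, or fill a call up. It gives the time, the measured TCP pose, the force, the opening and the grip force at its end, in the units of the state.
- get_obs(): the state, without advancing time (a new reading comes with each control period).
- camera(name): name is "scene" or "top" or "wrist"; returns a dict with "pixels" (400x640x3 uint8, red, green, blue), "range_z" (400x640 float32, m along the optical axis (not along the pixel's ray), 0 where there is no reading), "intrinsics" (3x3 intrinsics, pixels), "rvec" (rotation vector, rad) and "tvec" (3), from world to camera coordinates, as OpenCV has them. Camera axes: x right, y down, z forward; pixel columns grow to the right and rows downward; lengths in m; the calibration is good to about 2 mm. A picture is of the moment at which its call begins.
- job_done(): hands the job in; it is judged then, once.
Trained networks look in a picture, given as the dict that the camera call returned (one of the last four; its "shot" number tells which), for a name from the list of things; names that differ only in an ending like _2 or _b are one class to them, and where a whole thing is asked for, a point or a joint stands for the part that bears it (a point fixed in the world has none). Each returns a list of dicts, best first, with "confidence" (0 to 1); they miss things now and then, are a little off and sometimes report something else, mostly with a low value. They report only what shows in the picture. A call takes as long as a camera call. They do not tell look-alikes from the thing itself.
- recognise(picture, thing): "centre" ([column, row] in pixels, amid what is visible of it).
- landmark_of(picture, thing): "centre" ([column, row] in pixels: a listed point, or the origin of a listed thing).
The state is a dict: "clock": time; "joint_pos": joint angles; "joint_vel": joint speeds; "tau": joint torques, N m; "eef_pos": TCP position; "tool_rot": TCP orientation; "ft_force": force on the tool from outside, world axes, zero at the start; "ft_torque": the same for the moment, N m; "grip_width": finger opening in m; "grasp_force": force on a finger pad.
Only numpy, scipy, OpenCV 4.12 (cv2) and the standard library are available. Lean on these libraries where they do the work, as an engineer would, in place of code of your own. Each camera call takes 0.05 s, during which the arm holds its last target. There are 200 camera calls.

## Task

Gather the eye-care set into the white caddy, each piece in the insert made for it: the pen torch lying across both saddles of the pen rest, the small eye-drop carton from the open middle of the desk flat in the larger shallow bay, the contact lens case caps up in the smaller bay, and the eye-drop bottle upright in the round cup. The black pen and the larger carton do not belong to the set: leave them lying where they are. Let go of everything at the end.

Things in the scene. Friction and masses are not known exactly. Their poses are not given: they have to be found in the camera images.
- penlight: White pen torch lying on the desk, 125 mm long, 15 mm thick, wider lamp head and small black switch. Origin at the middle of its underside, y axis along its length, z up. Does not roll. Grip across the barrel at the middle. Belongs on torch_rest, along its x, across both saddles.
- drops_carton: The smaller, flat carton (eye drops), white with a teal band, 84 x 52 x 18 mm, lying flat. Origin at the middle of its underside, x axis along the 84 mm side, y along the 52 mm side. Belongs in carton_bay, long side along the bay's x. (Another such carton, by the bottles at the far right edge of the desk, belongs to the room and is not meant.)
- contact_lens_case: Contact lens case: two round pots with screw caps (30 mm across, one blue, one white) joined by a thin bridge; 68 x 30 x 19 mm, caps up. Origin at the middle of its underside, y axis along its length. Grip across its width at the middle, where 20 mm wide fingers bear on both caps (about 24 mm apart), or across one cap. Belongs in lens_case_bay, length along the bay's x.
- eye_drops: Small upright eye-drop bottle, red cap, 58 mm high; body 22 mm across up to 47 mm (solid like a 22 x 22 mm square post along its x and y axes: close the fingers along one of these), cap 12 mm across. Origin at the middle of its foot, z up. Belongs upright in bottle_cup.
- pen_black: Look-alike of the torch, to be left alone: slim black writing pen, 140 x 12 x 10 mm, lying on the desk. Origin at the middle of its underside, y axis along its length.
- patch_carton: Look-alike of the small carton, to be left alone: the larger, thicker carton (eye patches), white with a pale red mark, 95 x 68 x 35 mm, lying flat. Origin at the middle of its underside, x axis along the 95 mm side.
- torch_rest: Pen rest: two saddles 10 mm thick at x = -38 and +38 mm, open between. Notch floors 17 mm above the origin; notches 31 mm wide, cheeks 9 mm above the notch floor. Fixed grey insert in the white caddy (4 inserts, two by two, 140 mm apart along x, 88 along y, order varies). Origin: centre of the underside of its 134 x 82 mm base plate; x along the long side, z up.
- carton_bay: Larger shallow bay, 104 (x) x 70 (y) mm inside, floor 3 mm above the origin, lip 3 mm thick, 6 mm high above the floor. Fixed grey insert in the white caddy (4 inserts, two by two, 140 mm apart along x, 88 along y, order varies). Origin: centre of the underside of its 134 x 82 mm base plate; x along the long side, z up.
- lens_case_bay: Smaller shallow bay, 88 (x) x 50 (y) mm inside, floor 3 mm above the origin, lip 3 mm thick, 6 mm high above the floor. Fixed grey insert in the white caddy (4 inserts, two by two, 140 mm apart along x, 88 along y, order varies). Origin: centre of the underside of its 134 x 82 mm base plate; x along the long side, z up.
- bottle_cup: Round cup, 46 mm wide inside, wall 3 mm, floor 3 mm and rim 22 mm above the origin. Fixed grey insert in the white caddy (4 inserts, two by two, 140 mm apart along x, 88 along y, order varies). Origin: centre of the underside of its 134 x 82 mm base plate; x along the long side, z up.
Things that resemble listed ones, but are neither listed nor needed, are in the scene too. Leave any purple or turquoise look-alike of the contact_lens_case alone.

How it is judged:
At the end, for the whole second after the job is handed in: Torch level in both notches (22 mm), carton flat (16 mm) and lens case caps up (18 mm) on their bay floors, each within 0.3 rad of the insert's long axis; bottle upright in the cup (16 mm); heights within 5 mm, tilts 0.12 rad, at rest; black pen and larger carton moved under 30 mm (horizontal distance between penlight and torch_rest below 0.022 m and z of penlight in the frame of torch_rest between 0.012 and 0.022 m and angle between each of penlight, drops_carton, contact_lens_case, eye_drops's own z axis and vertical below 0.12 rad and linear speed of each of penlight, drops_carton, contact_lens_case, eye_drops below 0.02 m/s and angle between the y axis of penlight and the x axis of torch_rest, either way round below 0.3 rad and horizontal distance between drops_carton and carton_bay below 0.016 m and z of drops_carton in the frame of carton_bay between -0.002 and 0.008 m and angle between the x axis of drops_carton and the x axis of carton_bay, either way round below 0.3 rad and horizontal distance between contact_lens_case and lens_case_bay below 0.018 m and z of contact_lens_case in the frame of lens_case_bay between -0.002 and 0.008 m and angle between the y axis of contact_lens_case and the x axis of lens_case_bay, either way round below 0.3 rad and horizontal distance between eye_drops and bottle_cup below 0.016 m and z of eye_drops in the frame of bottle_cup between -0.002 and 0.008 m and distance of each of pen_black, patch_carton from where it was at the start of the episode below 0.03 m); the robot touches nothing.
It fails at once if the black pen or the larger carton was moved by more than 30 mm (distance of any of pen_black, patch_carton from where it was at the start of the episode above 0.03 m).
It also fails if it takes over 120 s, if anything falls off the work surface, if the arm or the gripper's body presses on something with over 40 N, if the wrist force passes 120 N, or if a joint passes its speed limit or range.

## Working session

There is one attempt and no reset: what is moved stays moved. The work goes in short steps, Python scripts to look and compute and a tool call to move; the robot and the scene stay as the last step left them, time stands still between calls to the robot, and variables do not carry over. Pictures are saved under pics/ and viewed, at most 14 in all, crops included, and the job is handed in when it is done.

Besides the shell and the picture viewer there is one more tool, called as name(argument=value, ...), one argument or row to a line, values as JSON. arm_command: Moves the arm, as the interface text tells. Its arguments: {"type":"object","properties":{"slide":{"type":"array","items":{"type":"array","items":{"type":"number"}}},"spin":{"type":"array","items":{"type":"number"}},"jaw":{"type":"number"}},"required":["slide","spin"]}

```bash
mkdir -p pics; cat > h.py <<'E'
from workcell import *
import numpy as np, cv2
from scipy.spatial.transform import Rotation as R
def world(p,u,v,z=None,d=None):
    K=np.array(p["intrinsics"]);Rm=cv2.Rodrigues(np.array(p["rvec"],float))[0];t=np.array(p["tvec"],float).ravel()
    r=np.linalg.inv(K)@np.array([u,v,1.]);c=-Rm.T@t;w=Rm.T@r
    if z is not None: return c+w*(z-c[2])/w[2]
    return c+w*d
def cloud(p):
    K=np.array(p["intrinsics"]);Rm=cv2.Rodrigues(np.array(p["rvec"],float))[0];t=np.array(p["tvec"],float).ravel()
    v,u=np.mgrid[:400,:640];d=p["range_z"]
    c=np.stack([(u-K[0,2])/K[0,0]*d,(v-K[1,2])/K[1,1]*d,d],-1)
    W=(c-t)@Rm; W[d<=0]=np.nan; return W
def save(p,n): cv2.imwrite(f"pics/{n}.png",p["pixels"][:,:,::-1])
E
python3 - <<'E'
from h import *
o=get_obs();print(o["eef_pos"],o["tool_rot"],o["grip_width"],{k:v for k,v in o.items() if 'off' in k})
try: print(grip_point_offset)
except Exception as e: print(e)
names="penlight drops_carton contact_lens_case eye_drops pen_black patch_carton torch_rest carton_bay lens_case_bay bottle_cup".split()
for c in ("top","scene"):
    p=camera(c);save(p,c+"0");W=cloud(p)
    np.savez(f"{c}0.npz",**p)
    for n in names:
        for r in landmark_of(p,n)[:4]:
            u,v=r["centre"];a,b=int(round(u)),int(round(v))
            print(c,n,round(r["confidence"],2),np.round([u,v]),np.round(W[b,a],3) if 0<=b<400 and 0<=a<640 else '')
E
```

```text
[ 0.22518092 -0.44569666  0.2304116 ] [ 9.72771784e-01  2.31762654e-01 -2.32091972e-04 -1.03619235e-03] 0.08532975021555314 {}
0.0187
top penlight 0.59 [430. 157.] [ 0.578 -0.375  0.007]
top penlight 0.56 [253. 170.] [ 0.545  0.115 -0.001]
top drops_carton 0.97 [435. 215.] [ 0.416 -0.381  0.017]
top drops_carton 0.37 [246. 201.] [0.458 0.132 0.009]
top contact_lens_case 0.66 [330. 219.] [ 0.407 -0.096  0.018]
top contact_lens_case 0.66 [298. 239.] [ 0.354 -0.009  0.001]
top contact_lens_case 0.55 [468. 238.] [ 0.353 -0.471  0.007]
top contact_lens_case 0.46 [466. 191.] [ 0.48  -0.466  0.02 ]
top eye_drops 0.5 [322. 164.] [ 0.556 -0.075  0.024]
top pen_black 0.45 [375. 160.] [ 0.571 -0.223  0.004]
top patch_carton 0.89 [375. 216.] [ 0.413 -0.215  0.033]
top torch_rest 0.87 [250. 201.] [0.459 0.122 0.005]
top torch_rest 0.65 [376. 157.] [ 0.579 -0.225  0.006]
top torch_rest 0.57 [329. 217.] [ 0.413 -0.093  0.016]
top lens_case_bay 0.84 [252. 170.] [0.545 0.117 0.004]
top bottle_cup 0.83 [203. 163.] [0.565 0.252 0.006]
scene penlight 0.46 [349. 178.] [ 0.558 -0.371  0.007]
scene drops_carton 0.86 [386. 187.] [ 0.407 -0.358  0.018]
scene contact_lens_case 0.6 [338. 239.] [ 0.357 -0.017 -0.001]
scene contact_lens_case 0.6 [386. 177.] [ 0.469 -0.476  0.001]
scene contact_lens_case 0.58 [334. 218.] [ 0.419 -0.086  0.011]
scene contact_lens_case 0.46 [416. 183.] [ 0.347 -0.457  0.016]
scene eye_drops 0.46 [293. 206.] [ 0.559 -0.074  0.009]
scene pen_black 0.59 [322. 192.] [ 0.567 -0.226  0.   ]
scene patch_carton 0.75 [362. 202.] [ 0.395 -0.191  0.029]
scene torch_rest 0.86 [268. 249.] [0.448 0.141 0.011]
scene carton_bay 0.75 [218. 269.] [0.478 0.264 0.009]
scene lens_case_bay 0.57 [249. 235.] [0.535 0.122 0.009]
scene bottle_cup 0.71 [200. 252.] [0.54  0.263 0.027]
```

View pics/top0.png

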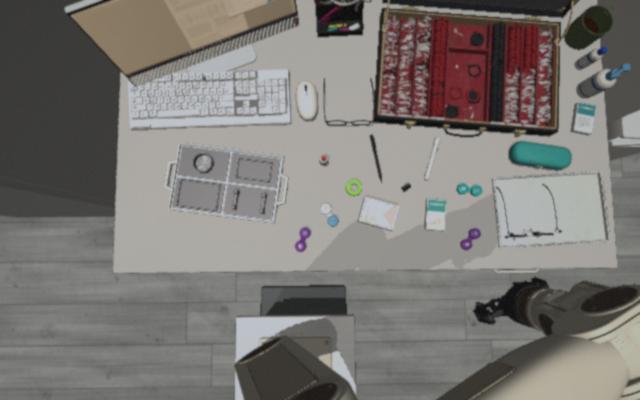

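View pics/scene0.png

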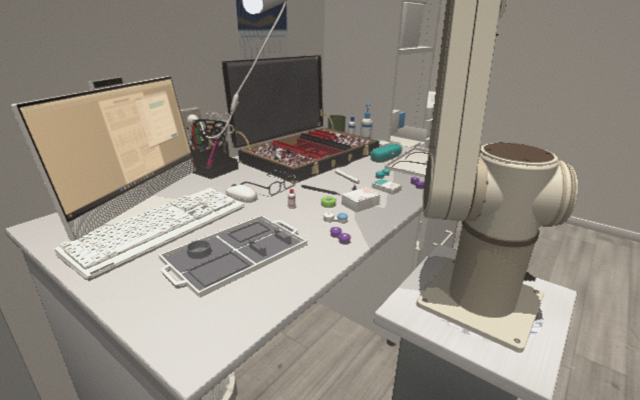

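The top view shows the caddy at the left: cup at (203,163), small bay at (257,168), large bay at (200,195), torch rest at (250,201). The white torch is at (432,157), drops carton (435,215), blue/white lens case (330,215) and bottle (323,159). The scene view agrees with this.

arm_command(
  slide=[
    [5,1,-3],
    [10,2,-6],
    [15,3,-9],
    [20,4,-12],
    [23,4.3,-12],
  ],
  spin=[6,12,18,24,26.8],
)

```text
clock: 1.72
eef_pos: [0.4532, -0.3806, 0.3538]
tool_rot: [1.0, 0.0, 0.002, 0.002]
ft_force: [0.8, -1.1, -0.5]
grip_width: 0.0853
grasp_force: 0.0
```

arm_command(
  slide=[
    [0,0,0],
    [0,0,0],
    [0,0,0],
    [0,0,0],
    [0,0,0],
  ],
  spin=[0,0,0,0,0],
)

```text
clock: 2.35
eef_pos: [0.4495, -0.3813, 0.3515]
tool_rot: [1.0, -0.001, 0.0, 0.0]
ft_force: [0.6, -0.0, -0.5]
grip_width: 0.0852
grasp_force: 0.0
```

```bash
cat >> h.py <<'E'
def pose(o=None):
    o=o or get_obs(); Rm=R.from_quat(o["tool_rot"]).as_matrix()
    return np.array(o["eef_pos"]),Rm,np.degrees(np.arctan2(Rm[1,0],Rm[0,0]))
def go(x,y,z,yaw,frm=None):
    "slide (cm) and spin (deg) from pose (x,y,z,yaw) or the present one"
    if frm is None:
        e,Rm,t=pose()
    else: e,t=np.array(frm[:3]),frm[3]
    a=np.radians(t);T=np.array([[np.cos(a),np.sin(a),0],[np.sin(a),-np.cos(a),0],[0,0,-1]])
    s=(t-yaw+90)%180-90
    print("slide",np.round(100*T.T@(np.array([x,y,z])-e),2),"spin",np.round(s,1))
    return (x,y,z,t-s)
def look(n,names,conf=.3):
    p=camera("wrist");save(p,n);W=cloud(p);np.savez(n+".npz",**p)
    Rm=cv2.Rodrigues(np.array(p["rvec"],float))[0];print("cam",np.round(-Rm.T@np.array(p["tvec"]).ravel(),3))
    for k in names:
        for r in landmark_of(p,k)[:4]:
            if r["confidence"]<conf: continue
            u,v=r["centre"];a,b=int(round(u)),int(round(v))
            print(k,round(r["confidence"],2),np.round([u,v]),np.round(W[b,a],3) if 0<=b<400 and 0<=a<640 else '', "z0:",np.round(world(p,u,v,z=0),3))
    return p,W
E
python3 - <<'E'
from h import *
print(pose()[0],pose()[2])
look("w1",["penlight","drops_carton","contact_lens_case"])
E
```

```text
[ 0.44950472 -0.38134604  0.35150413] -0.05803751534816665
cam [ 0.519 -0.381  0.494]
penlight 0.81 [325.  55.] [ 0.572 -0.383  0.012] z0: [ 0.574 -0.383  0.   ]
drops_carton 0.6 [326. 171.] [ 0.423 -0.385  0.018] z0: [ 0.419 -0.385  0.   ]
contact_lens_case 0.94 [386. 221.] [ 0.35  -0.471  0.016] z0: [ 0.344 -0.473 -0.   ]
contact_lens_case 0.89 [119. 171.] [ 0.422 -0.095  0.007] z0: [ 0.42 -0.09  0.  ]
contact_lens_case 0.87 [395. 126.] [ 0.483 -0.478  0.008] z0: [ 0.482 -0.479  0.   ]
contact_lens_case 0.59 [ 78. 219.] [ 0.351 -0.024  0.008] z0: [ 0.349 -0.018  0.   ]
```

View pics/w1.png

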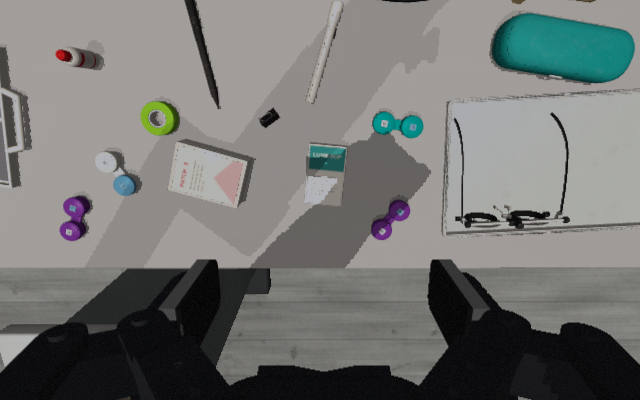

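The wrist view shows the torch at (325,52), drops carton (326,174), patch carton (210,174), pen (203,55), the blue/white lens case (115,172) and the bottle (75,57). Purple and turquoise decoys lie around them. Next I look over the caddy side.

arm_command(
  slide=[
    [0,-6,0],
    [0,-12,0],
    [0,-18,0],
    [0,-24,0],
    [-1,-30,0],
  ],
  spin=[0,0,0,0,0],
)

```text
clock: 3.18
eef_pos: [0.4401, -0.079, 0.3512]
tool_rot: [1.0, 0.0, 0.0, -0.0]
ft_force: [1.0, 0.5, -0.4]
grip_width: 0.0854
grasp_force: 0.0
```

arm_command(
  slide=[
    [0,-6,0],
    [0,-12,0],
    [0,-18,0],
    [0,-18,0],
    [0,-18,0],
  ],
  spin=[0,0,0,0,0],
)

```text
clock: 3.8
eef_pos: [0.4441, 0.0434, 0.3512]
tool_rot: [0.999, 0.034, -0.002, -0.022]
ft_force: [0.5, 0.5, -0.6]
grip_width: 0.0855
grasp_force: 0.0
```

```bash
cat >> h.py <<'E'
def blob(W,c,rad,z0,z1=.1):
    m=(np.hypot(W[...,0]-c[0],W[...,1]-c[1])<rad)&(W[...,2]>z0)&(W[...,2]<z1)
    n,l,s,ce=cv2.connectedComponentsWithStats(m.astype(np.uint8))
    if n<2: return None
    k=1+np.argmax(s[1:,4]); P=W[l==k]
    (cx,cy),(w,h),a=cv2.minAreaRect((P[:,:2]*1000).astype(np.float32))
    if w<h: w,h,a=h,w,a+90
    return dict(c=np.round([cx,cy],1),mean=np.round(P[:,:2].mean(0)*1000,1),wh=np.round([w,h],1),ang=round((a+90)%180-90,1),ztop=round(1000*np.nanpercentile(P[:,2],90),1),n=len(P))
E
python3 - <<'E'
from h import *
print(pose()[0],pose()[2])
p,W2=look("w2",["eye_drops","contact_lens_case","torch_rest","carton_bay","lens_case_bay","bottle_cup"])
W1=cloud(np.load("w1.npz"));WT=cloud(np.load("top0.npz"))
for n,c,r in (("pen",(.574,-.383),.08),("drops",(.42,-.385),.06),("lens",(.415,-.095),.05),("bottle",(.557,-.075),.04),("patch",(.41,-.22),.08)):
    for k,W in (("w1",W1),("w2",W2),("top",WT)): print(n,k,blob(W,c,r,.005))
E
```

```text
[0.44413836 0.04337526 0.35116331] 3.919468610067928
cam [0.514 0.042 0.494]
eye_drops 0.64 [437.  62.] [ 0.562 -0.069  0.041] z0: [ 0.567 -0.08   0.   ]
contact_lens_case 0.65 [378. 216.] [ 0.358 -0.025  0.017] z0: [ 0.351 -0.027  0.   ]
contact_lens_case 0.56 [430. 172.] [ 0.426 -0.087  0.018] z0: [ 0.423 -0.091  0.   ]
torch_rest 0.57 [281. 130.] [0.467 0.118 0.009] z0: [0.466 0.12  0.   ]
carton_bay 0.76 [175. 117.] [0.473 0.265 0.007] z0: [0.473 0.268 0.   ]
lens_case_bay 0.6 [288.  71.] [0.543 0.112 0.007] z0: [ 0.543  0.113 -0.   ]
bottle_cup 0.71 [185.  45.] [0.565 0.246 0.007] z0: [0.566 0.25  0.   ]
pen w1 {'c': array([ 573.9, -380.6]), 'mean': array([ 577.3, -381.5]), 'wh': array([123.9,  14.8]), 'ang': -17.2, 'ztop': np.float64(14.7), 'n': 1072}
pen w2 None
pen top {'c': array([ 573.6, -379.1]), 'mean': array([ 574.1, -378.3]), 'wh': array([125. ,  14.9]), 'ang': -16.8, 'ztop': np.float64(13.5), 'n': 205}
drops w1 {'c': array([ 417.6, -383. ]), 'mean': array([ 419.4, -383. ]), 'wh': array([84.1, 52. ]), 'ang': -5.5, 'ztop': np.float64(19.6), 'n': 2305}
drops w2 {'c': arra
[... 898 characters left out ...]
'mean': array([566. , -74.5]), 'wh': array([21.9, 21.4]), 'ang': -87.0, 'ztop': np.float64(58.2), 'n': 441}
bottle top {'c': array([565. , -76.7]), 'mean': array([563.1, -76.8]), 'wh': array([20.2, 19. ]), 'ang': 1.9, 'ztop': np.float64(56.6), 'n': 70}
patch w1 {'c': array([ 421.1, -226. ]), 'mean': array([ 424. , -228.4]), 'wh': array([95.1, 68.7]), 'ang': 73.8, 'ztop': np.float64(35.5), 'n': 4034}
patch w2 {'c': array([ 420.8, -225.6]), 'mean': array([ 423.4, -219.4]), 'wh': array([97., 68.]), 'ang': 73.9, 'ztop': np.float64(35.6), 'n': 4304}
patch top {'c': array([ 420.4, -224.7]), 'mean': array([ 419.4, -223.6]), 'wh': array([95.4, 68.5]), 'ang': 73.9, 'ztop': np.float64(35.5), 'n': 943}
```

View pics/w2.png

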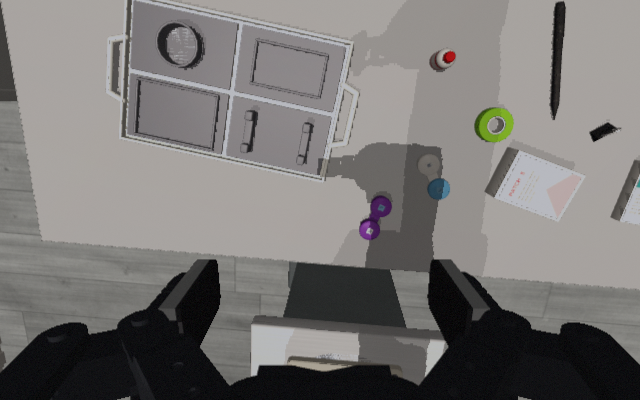

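The caddy fills (110..355, 0..180): cup (182,45), small bay (290,68), large bay (178,114), torch saddles (250,132) and (305,142). Next I fit the caddy frame from depth.

```bash
python3 - <<'E'
from h import *
print(np.round(get_obs()["joint_pos"],2),pose()[0],pose()[2])
W2=cloud(np.load("w2.npz"));WT=cloud(np.load("top0.npz"))
for k,W in (("w2",W2),("top",WT)):
    for z in (.003,.006): print(k,z,blob(W,(.51,.19),.24,z))
im=np.load("w2.npz")["pixels"]
# heights along interesting pixels
for n,(u,v) in dict(cupfloor=(182,45),bayS=(290,68),bayL=(178,114),rest=(278,137),sadL=(249,132),sadR=(305,142),desk=(380,130),plate=(230,130),rim=(232,80)).items():
    print(n,np.round(1000*np.nanmedian(W2[v-1:v+2,u-1:u+2].reshape(-1,3),0),1))
# saddles / cup rim blobs
C=(.51,.19)
for k,W in (("w2",W2),("top",WT)):
    for n,c,r,z in (("cup",(.568,.25),.04,.015),("sadA",(.455,.16),.03,.015),("sadB",(.445,.09),.03,.015)): print(k,n,blob(W,c,r,z))
E
```

```text
[0.07 0.11 0.16 1.62 0.04 3.14] [0.44389081 0.04336745 0.3513278 ] 3.911414027898336
w2 0.003 {'c': array([512.2, 186.3]), 'mean': array([515.8, 187.4]), 'wh': array([331.4, 188.5]), 'ang': 82.0, 'ztop': np.float64(13.9), 'n': 33035}
w2 0.006 {'c': array([511.1, 186.4]), 'mean': array([515.9, 187.6]), 'wh': array([331.4, 186.2]), 'ang': 82.0, 'ztop': np.float64(14.0), 'n': 29770}
top 0.003 {'c': array([510.7, 190.2]), 'mean': array([509. , 188.8]), 'wh': array([337. , 192.6]), 'ang': 82.0, 'ztop': np.float64(13.0), 'n': 6816}
top 0.006 {'c': array([509.8, 187.4]), 'mean': array([507.8, 189.3]), 'wh': array([331.3, 186.4]), 'ang': 82.1, 'ztop': np.float64(14.4), 'n': 4586}
cupfloor [565.1 249.7   8.5]
bayS [546.4 109.3   8.6]
bayL [477.8 260.1   7.1]
rest [456.7 122.2   8.2]
sadL [462.  158.6  21.4]
sadR [454.4  83.5  22.1]
desk [ 4.754e+02 -1.610e+01  3.000e-01]
plate [461.5 188.3   8.3]
rim [526.7 186.1   5.2]
w2 cup {'c': array([564.1, 249.5]), 'mean': array([565.3, 251.4]), 'wh': array([53. , 52.8]), 'ang': 44.5, 'ztop': np.float64(27.7), 'n': 668}
w2 sadA {'c': array([460.5, 161.2]), 'mean': array([460.2, 160.4]), 'wh': array([49.2, 10.4]), 'ang': -8.1, 'ztop': np.float64(31.0), 'n': 332}
w2 sadB {'c': array([449.7,  86.2]), 'mean': array([449.4,  85.9]), 'wh': array([49.1, 10. ]), 'ang': -8.0, 'ztop': np.float64(31.3), 'n': 294}
top cup {'c': array([562.2, 250.3]), 'mean': array([563.1, 252.1]), 'wh': array([52.2, 52.1]), 'ang': 61.7, 'ztop': np.float64(27.3), 'n': 106}
top sadA {'c': array([459.5, 161.9]), 'mean': array([460.1, 161.5]), 'wh': array([50.1, 11. ]), 'ang': -7.6, 'ztop': np.float64(30.6), 'n': 83}
top sadB {'c': array([449.1,  86.9]), 'mean': array([448.6,  86.7]), 'wh': array([50.7, 10.2]), 'ang': -8.3, 'ztop': np.float64(31.0), 'n': 77}
```

arm_command(
  slide=[
    [1,3,3],
    [3,6,6],
    [5,10,9],
    [6,12,12],
    [6,12,15],
  ],
  spin=[-10,-20,-30,-40,-50],
)

```text
clock: 4.78
eef_pos: [0.512, -0.0667, 0.1946]
tool_rot: [0.89, 0.455, 0.008, -0.021]
ft_force: [-0.2, 0.5, -0.7]
grip_width: 0.0852
grasp_force: 0.0
```

```bash
python3 - <<'E'
from h import *
print(np.round(get_obs()["joint_pos"],2),pose()[0],pose()[2])
go(.53,-.080,.16,85)
E
```

```text
[-0.15  0.3  -0.01  1.27  0.04  2.04] [ 0.51197012 -0.06669521  0.19459636] 54.10838939577442
slide [-0.02  2.24  3.46] spin -30.9
```

arm_command(
  slide=[
    [0,1,1],
    [0,2.2,2],
    [0,2.2,3.5],
    [0,2.2,3.5],
    [0,2.2,3.5],
  ],
  spin=[-10,-20,-31,-31,-31],
)

```text
clock: 5.4
eef_pos: [0.5291, -0.0764, 0.1609]
tool_rot: [0.738, 0.674, 0.013, -0.018]
ft_force: [0.1, -1.2, 1.0]
grip_width: 0.0855
grasp_force: 0.0
```

```bash
python3 - <<'E'
from h import *
e,Rm,t=pose();print(np.round(get_obs()["joint_pos"],3),e,t,"z",Rm[:,2])
p,W=look("w3",["eye_drops"])
print(blob(W,(.566,-.079),.04,.02),blob(W,(.566,-.079),.04,.05))
K=p["pixels"]
cv2.imwrite("pics/w3c.png",cv2.resize(K[150:350,220:540,::-1],(800,500),interpolation=cv2.INTER_CUBIC))
E
```

```text
[-0.168  0.357 -0.022  1.203  0.043  1.493] [ 0.52913144 -0.07635317  0.16092377] 84.81619984960797 z [-0.00411492  0.04403713 -0.99902142]
cam [ 0.535 -0.012  0.307]
eye_drops 0.61 [370. 189.] [ 0.563 -0.07   0.044] z0: [ 0.568 -0.079  0.   ]
{'c': array([567.3, -77.9]), 'mean': array([565.7, -75. ]), 'wh': array([21.9, 21.4]), 'ang': -43.7, 'ztop': np.float64(58.2), 'n': 780} {'c': array([566.8, -77.9]), 'mean': array([566.7, -77.4]), 'wh': array([12. , 11.2]), 'ang': 24.3, 'ztop': np.float64(58.8), 'n': 246}
```

View pics/w3.png

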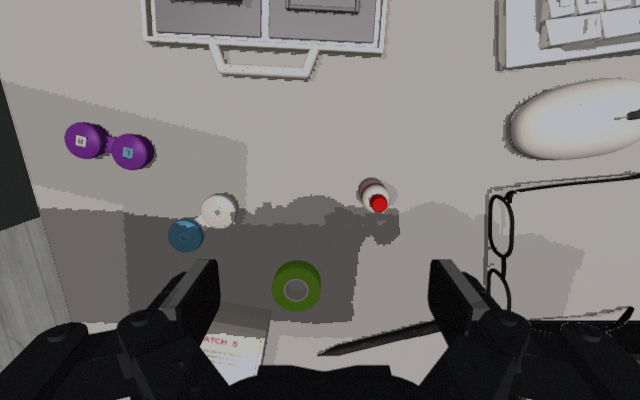

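The bottle shows at (372,195) with its cap at (378,203). The lens case is at (202,224) and the pen near (400,340). The tool now carries a small 2.5° tilt from the joint-6 limit, which I can tolerate, so I make the helper account for it.

```bash
cat >> h.py <<'E'
def go(x,y,z,yaw,frm=None):
    "slide (cm), spin (deg) from present pose or frm=(e,Rm); returns the new (e,Rm)"
    e,Rm=frm if frm is not None else pose()[:2]
    t=np.degrees(np.arctan2(Rm[1,0],Rm[0,0])); s=t-yaw
    print("slide",np.round(100*Rm.T@(np.array([x,y,z])-e),2),"spin",np.round(s,1))
    return np.array([x,y,z]),Rm@R.from_euler('z',s,degrees=True).as_matrix()
E
python3 - <<'E'
from h import *
f=go(.567,-.079,.10,85); f=go(.567,-.078,.025,85,f)
print("lift"); f=go(.567,-.078,.13,85,f); f=go(.5645,.2505,.13,82,f); f=go(.5645,.2505,.035,82,f)
E
```

```text
slide [-0.2   3.81  6.1 ] spin -0.1
slide [-0.23  0.04  7.5 ] spin 0.0
lift
slide [  0.46  -0.07 -10.49] spin -0.0
slide [32.67 -3.1   1.44] spin 3.0
slide [-0.41  0.09  9.49] spin -0.0
```

arm_command(
  slide=[
    [0,2,2],
    [-0.2,3.8,5],
    [-0.3,3.8,8],
    [-0.4,3.85,11],
    [-0.43,3.85,13.6],
  ],
  spin=[0,0,0,0,0],
  jaw=5,
)

```text
clock: 6.12
eef_pos: [0.5667, -0.0779, 0.0236]
tool_rot: [0.738, 0.675, 0.013, -0.017]
ft_force: [-0.2, 0.2, 0.2]
grip_width: 0.0503
grasp_force: 0.0
```

arm_command(
  slide=[
    [0,0,0],
    [0,0,0],
    [0,0,0],
    [0,0,0],
    [0,0,0],
  ],
  spin=[0,0,0,0,0],
)

```text
clock: 6.75
eef_pos: [0.5667, -0.078, 0.0247]
tool_rot: [0.737, 0.675, 0.014, -0.017]
ft_force: [0.1, 1.5, -0.7]
grip_width: 0.0504
grasp_force: 0.0
```

arm_command(
  slide=[
    [0,0,0],
    [0,0,0],
    [0,0,0],
    [0,0,0],
    [0,0,0],
  ],
  spin=[0,0,0,0,0],
  jaw=1.5,
)

```text
clock: 7.38
eef_pos: [0.5666, -0.078, 0.0243]
tool_rot: [0.737, 0.675, 0.013, -0.018]
ft_force: [-0.2, -1.0, 3.2]
grip_width: 0.021
grasp_force: 58.8
```

arm_command(
  slide=[
    [0,0,-1],
    [0.1,0,-3],
    [0.2,0,-5.5],
    [0.4,0,-8],
    [0.5,0,-10.5],
  ],
  spin=[0,0,0,0,0],
)

```text
clock: 8.0
eef_pos: [0.5669, -0.0774, 0.1301]
tool_rot: [0.737, 0.675, 0.013, -0.018]
ft_force: [0.7, -0.4, -0.2]
grip_width: 0.0209
grasp_force: 58.7
```

arm_command(
  slide=[
    [4,-0.4,0],
    [10,-1,0.4],
    [16,-1.5,0.7],
    [22,-2.1,1],
    [27,-2.6,1.2],
  ],
  spin=[0.5,1,2,3,3],
)

```text
clock: 8.62
eef_pos: [0.5643, 0.1962, 0.1294]
tool_rot: [0.754, 0.656, 0.013, -0.018]
ft_force: [1.0, -0.9, -0.7]
grip_width: 0.0209
grasp_force: 58.7
```

arm_command(
  slide=[
    [4,-0.2,0.2],
    [5.7,-0.2,0.2],
    [5.7,-0.2,0.2],
    [5.7,-0.2,0.2],
    [5.7,-0.2,0.2],
  ],
  spin=[0,0,0,0,0],
)

```text
clock: 9.25
eef_pos: [0.571, 0.2491, 0.1297]
tool_rot: [0.755, 0.655, 0.012, -0.018]
ft_force: [0.6, 0.3, -0.4]
grip_width: 0.021
grasp_force: 58.7
```

```bash
python3 - <<'E'
from h import *
print(pose()[0],pose()[2],get_obs()["grip_width"])
f=go(.5645,.2505,.075,82); f=go(.5645,.2505,.034,82,f)
p,W=look("w4",["bottle_cup","eye_drops"])
for z in (.018,):print(blob(W,(.5645,.2505),.04,z,.04))
E
```

```text
[0.57102058 0.24909705 0.12969552] 81.84548472313858 0.020950687044634993
slide [-0.19 -0.61  5.47] spin -0.2
slide [-0.17  0.04  4.1 ] spin 0.0
cam [0.58  0.313 0.275]
bottle_cup 0.57 [319. 197.] [0.565 0.252 0.009] z0: [0.565 0.251 0.   ]
eye_drops 0.76 [325. 246.] [0.572 0.26  0.136] z0: [0.564 0.208 0.   ]
{'c': array([563.8, 251.9]), 'mean': array([563. , 252.6]), 'wh': array([53.2, 49.7]), 'ang': 0.0, 'ztop': np.float64(27.8), 'n': 1011}
```

View pics/w4.png

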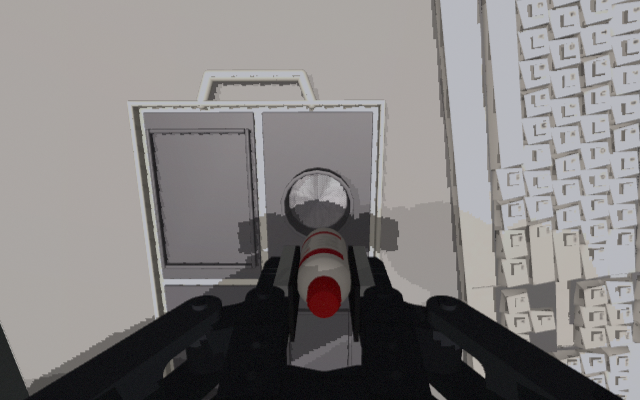

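The bottle hangs between the pads at (323,270), with the cup right ahead at (318,200). I lower it in.

arm_command(
  slide=[
    [-0.2,-0.6,1],
    [-0.2,-0.6,4],
    [-0.3,-0.6,7],
    [-0.35,-0.58,9.2],
    [-0.36,-0.57,9.6],
  ],
  spin=[0,0,0,0,0],
)

```text
clock: 10.02
eef_pos: [0.5625, 0.2514, 0.0323]
tool_rot: [0.755, 0.656, 0.011, -0.019]
ft_force: [-4.9, -2.8, 13.4]
grip_width: 0.0207
grasp_force: 60.5
```

arm_command(
  slide=[
    [0,0,0],
    [0,0,0],
    [0,0,0],
    [0,0,0],
    [0,0,0],
  ],
  spin=[0,0,0,0,0],
)

```text
clock: 10.65
eef_pos: [0.5644, 0.2522, 0.0337]
tool_rot: [0.755, 0.656, 0.013, -0.018]
ft_force: [0.1, 0.1, -0.7]
grip_width: 0.021
grasp_force: 58.6
```

arm_command(
  slide=[
    [0,0,0],
    [0,0,0],
    [0,0,0],
    [0,0,0],
    [0,0,0],
  ],
  spin=[0,0,0,0,0],
  jaw=4,
)

```text
clock: 11.28
eef_pos: [0.5644, 0.2522, 0.0337]
tool_rot: [0.755, 0.656, 0.013, -0.018]
ft_force: [0.3, 0.6, 0.0]
grip_width: 0.0398
grasp_force: 0.0
```

arm_command(
  slide=[
    [0,0,-2],
    [0.2,0,-5],
    [0.4,0,-8],
    [0.6,0,-13],
    [0.8,0,-17],
  ],
  spin=[0,0,0,0,0],
)

```text
clock: 11.9
eef_pos: [0.5664, 0.2527, 0.2059]
tool_rot: [0.755, 0.656, 0.013, -0.018]
ft_force: [0.8, -0.6, 0.7]
grip_width: 0.0403
grasp_force: 0.0
```

```bash
python3 - <<'E'
from h import *
print(np.round(get_obs()["joint_pos"],3),pose()[0],pose()[2],pose()[1][:,2])
p,W=look("w5",["eye_drops","contact_lens_case"])
print(blob(W,(.5645,.2505),.04,.04)) 
f=go(.42,-.093,.16,30.4);f=go(.42,-.093,.01,30.4,f)
E
```

```text
[0.399 0.482 0.289 1.363 0.043 2.11 ] [0.56644884 0.25271674 0.20589934] 81.9686902610756 [-0.0033336   0.04473267 -0.99899343]
cam [0.575 0.317 0.352]
contact_lens_case 0.57 [237. 184.] [0.478 0.263 0.008] z0: [0.476 0.262 0.   ]
{'c': array([562.7, 252.5]), 'mean': array([563. , 254.4]), 'wh': array([21.6, 21.2]), 'ang': -57.7, 'ztop': np.float64(66.3), 'n': 528}
slide [-36.54  -9.8    3.07] spin 51.6
slide [-0.38  0.59 14.98] spin -0.0
```

Bottle is upright in the cup, with its top at 66 mm and its axis within 2 mm of centre. Lens case next.

arm_command(
  slide=[
    [-5,-1,0.4],
    [-11,-3,0.9],
    [-17,-4.6,1.4],
    [-23,-6.2,1.9],
    [-28.5,-7.6,2.4],
  ],
  spin=[10,20,30,40,50],
  jaw=5,
)

```text
clock: 12.68
eef_pos: [0.4489, -0.0193, 0.1668]
tool_rot: [0.962, 0.273, 0.003, -0.022]
ft_force: [1.2, 0.3, -0.2]
grip_width: 0.0501
grasp_force: 0.0
```

```bash
python3 - <<'E'
from h import *
print(pose()[0],pose()[2])
f=go(.42,-.093,.16,30.4);f=go(.42,-.093,.01,30.4,f)
E
```

```text
[ 0.44886778 -0.01929045  0.16684682] 31.6306737359736
slide [-6.33  4.78  0.38] spin 1.2
slide [-0.24  0.62 14.99] spin 0.0
```

arm_command(
  slide=[
    [-3,2.4,0.2],
    [-6.3,4.8,0.4],
    [-6.3,4.8,0.4],
    [-6.3,4.8,0.4],
    [-6.3,4.8,0.4],
  ],
  spin=[1,1.5,1.5,1.5,1.5],
)

```text
clock: 13.3
eef_pos: [0.4233, -0.0906, 0.161]
tool_rot: [0.964, 0.264, 0.003, -0.022]
ft_force: [0.2, 0.2, 0.1]
grip_width: 0.0502
grasp_force: 0.0
```

```bash
python3 - <<'E'
from h import *
print(pose()[0],pose()[2])
p,W=look("w6",["contact_lens_case"])
print(blob(W,(.42,-.093),.05,.005))
f=go(.42,-.093,.06,30.4);f=go(.42,-.093,.009,30.4,f)
print("lift");f=go(.42,-.093,.12,30.4,f);f=go(.545,.112,.12,82,f)
E
```

```text
[ 0.42326151 -0.09061143  0.16097949] 30.556976902986676
cam [ 0.484 -0.061  0.305]
contact_lens_case 0.94 [225. 212.] [ 0.358 -0.023  0.018] z0: [ 0.351 -0.021  0.   ]
contact_lens_case 0.89 [332. 188.] [ 0.424 -0.091  0.019] z0: [ 0.421 -0.092  0.   ]
{'c': array([419.9, -93.3]), 'mean': array([420.9, -92.6]), 'wh': array([67. , 29.1]), 'ang': 30.4, 'ztop': np.float64(19.4), 'n': 2114}
slide [-0.6   0.44 10.1 ] spin 0.2
slide [-0.09  0.21  5.09] spin 0.0
lift
slide [  0.2   -0.45 -11.09] spin 0.0
slide [ 21.15 -11.33   0.85] spin -51.6
```

arm_command(
  slide=[
    [-0.5,0.4,4],
    [-0.6,0.5,9],
    [-0.65,0.6,12.5],
    [-0.7,0.65,14.6],
    [-0.7,0.65,15.2],
  ],
  spin=[0,0,0,0,0],
)

```text
clock: 14.02
eef_pos: [0.4187, -0.0931, 0.0078]
tool_rot: [0.964, 0.263, 0.002, -0.023]
ft_force: [0.9, 0.6, 0.3]
grip_width: 0.0502
grasp_force: 0.0
```

arm_command(
  slide=[
    [0,0,0],
    [0,0,0],
    [0,0,0],
    [0,0,0],
    [0,0,0],
  ],
  spin=[0,0,0,0,0],
)

```text
clock: 14.65
eef_pos: [0.4198, -0.094, 0.0093]
tool_rot: [0.965, 0.263, 0.004, -0.022]
ft_force: [0.0, 0.5, 0.7]
grip_width: 0.0502
grasp_force: 0.0
```

arm_command(
  slide=[
    [0,0,0],
    [0,0,0],
    [0,0,0],
    [0,0,0],
    [0,0,0],
  ],
  spin=[0,0,0,0,0],
  jaw=1.2,
)

```text
clock: 15.28
eef_pos: [0.4194, -0.0941, 0.0095]
tool_rot: [0.965, 0.263, 0.003, -0.022]
ft_force: [-1.3, -0.6, 5.6]
grip_width: 0.0194
grasp_force: 49.9
```

arm_command(
  slide=[
    [0,0,-1],
    [0,-0.1,-3],
    [0.1,-0.2,-5.5],
    [0.1,-0.3,-8],
    [0.2,-0.4,-11],
  ],
  spin=[0,0,0,0,0],
)

```text
clock: 15.9
eef_pos: [0.4194, -0.0942, 0.1201]
tool_rot: [0.965, 0.263, 0.003, -0.022]
ft_force: [0.7, 0.3, -0.6]
grip_width: 0.0186
grasp_force: 52.1
```

arm_command(
  slide=[
    [4,-2,0],
    [8,-4.5,0.3],
    [13,-7,0.5],
    [17,-9,0.7],
    [21.1,-11.3,0.85],
  ],
  spin=[-10,-20,-30,-40,-51.6],
)

```text
clock: 16.52
eef_pos: [0.545, 0.1116, 0.1194]
tool_rot: [0.757, 0.653, 0.013, -0.018]
ft_force: [1.2, -1.1, 0.2]
grip_width: 0.0192
grasp_force: 52.1
```

arm_command(
  slide=[
    [0,0,0],
    [0,0,0],
    [0,0,0],
    [0,0,0],
    [0,0,0],
  ],
  spin=[0,0,0,0,0],
)

```text
clock: 17.15
eef_pos: [0.5442, 0.1096, 0.1193]
tool_rot: [0.759, 0.65, 0.013, -0.018]
ft_force: [-0.1, -0.3, -0.2]
grip_width: 0.0192
grasp_force: 52.2
```

```bash
python3 - <<'E'
from h import *
print(pose()[0],pose()[2],get_obs()["grip_width"])
f=go(.545,.112,.06,82);f=go(.545,.112,.019,82,f)
p,W=look("w7",["lens_case_bay"])
E
```

```text
[0.54419957 0.10958129 0.11930395] 81.13691200050997 0.019190702119496698
slide [-0.    0.11  5.93] spin -0.9
slide [-0.18  0.04  4.1 ] spin 0.0
cam [0.554 0.174 0.265]
lens_case_bay 0.91 [328. 202.] [0.549 0.14  0.128] z0: [0.545 0.108 0.   ]
```

View pics/w7.png

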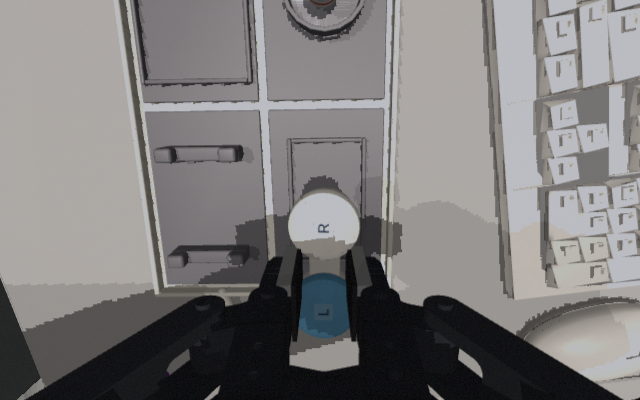

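The lens case is held level, caps up: white cap (324,228), blue (323,305), over the small bay (328,150 and below). I lower it.

arm_command(
  slide=[
    [0,0.1,2],
    [-0.1,0.1,5],
    [-0.1,0.1,8],
    [-0.2,0.15,9.6],
    [-0.2,0.15,10.0],
  ],
  spin=[-1,-1,-1,-1,-1],
)

```text
clock: 17.88
eef_pos: [0.5442, 0.1122, 0.0182]
tool_rot: [0.753, 0.657, 0.012, -0.019]
ft_force: [-2.9, -1.7, 4.7]
grip_width: 0.0194
grasp_force: 52.5
```

arm_command(
  slide=[
    [0,0,0],
    [0,0,0],
    [0,0,0],
    [0,0,0],
    [0,0,0],
  ],
  spin=[0,0,0,0,0],
)

```text
clock: 18.5
eef_pos: [0.5451, 0.1125, 0.0192]
tool_rot: [0.753, 0.657, 0.013, -0.018]
ft_force: [0.0, 0.5, 0.2]
grip_width: 0.0189
grasp_force: 52.2
```

arm_command(
  slide=[
    [0,0,0],
    [0,0,0],
    [0,0,0],
    [0,0,0],
    [0,0,0],
  ],
  spin=[0,0,0,0,0],
  jaw=4,
)

```text
clock: 19.12
eef_pos: [0.545, 0.1125, 0.019]
tool_rot: [0.753, 0.657, 0.013, -0.018]
ft_force: [0.3, 0.5, 0.6]
grip_width: 0.04
grasp_force: 0.0
```

arm_command(
  slide=[
    [0,0,-2],
    [0.2,0,-5],
    [0.4,0,-8],
    [0.6,0,-13],
    [0.8,0,-17],
  ],
  spin=[0,0,0,0,0],
)

```text
clock: 19.75
eef_pos: [0.5471, 0.1129, 0.1912]
tool_rot: [0.753, 0.657, 0.013, -0.018]
ft_force: [0.1, 0.4, -0.9]
grip_width: 0.0401
grasp_force: 0.0
```

```bash
python3 - <<'E'
from h import *
print(np.round(get_obs()["joint_pos"],3),pose()[0],pose()[2])
p,W=look("w8",[])
print(blob(W,(.545,.112),.05,.018),blob(W,(.5645,.2505),.04,.04)) 
f=go(.574,-.380,.16,163);
E
```

```text
[0.179 0.372 0.082 1.276 0.044 1.886] [0.54711178 0.11292204 0.1912092 ] 82.21242255236334
cam [0.556 0.177 0.337]
{'c': array([547. , 133.2]), 'mean': array([546.9, 133.6]), 'wh': array([29.5, 29. ]), 'ang': -9.4, 'ztop': np.float64(27.4), 'n': 882} {'c': array([562.1, 249.3]), 'mean': array([562.1, 248. ]), 'wh': array([21.9, 17.4]), 'ang': -8.6, 'ztop': np.float64(66.2), 'n': 743}
slide [-48.69   9.05   1.44] spin -80.8
```

Lens case sits in the bay with its caps at 27 mm, as expected. Now the torch.

arm_command(
  slide=[
    [-5,1,0],
    [-11,2,0.3],
    [-17,3,0.5],
    [-23,4,0.7],
    [-29,5,0.9],
  ],
  spin=[-10,-20,-30,-40,-50],
  jaw=4,
)

```text
clock: 20.42
eef_pos: [0.557, -0.1747, 0.1676]
tool_rot: [0.406, 0.914, 0.019, -0.011]
ft_force: [0.7, 0.2, 0.2]
grip_width: 0.0398
grasp_force: 0.0
```

```bash
python3 - <<'E'
from h import *
print(pose()[0],pose()[2])
f=go(.574,-.380,.16,163);
E
```

```text
[ 0.5569846  -0.17467444  0.16758939] 132.0882004926914
slide [-16.39 -12.5   -0.16] spin -30.9
```

arm_command(
  slide=[
    [-4,-3,0],
    [-8,-6,0],
    [-12,-9,0],
    [-16.4,-12.5,-0.2],
    [-16.4,-12.5,-0.2],
  ],
  spin=[-8,-16,-24,-31,-31],
)

```text
clock: 21.05
eef_pos: [0.5717, -0.3826, 0.1585]
tool_rot: [0.153, 0.988, 0.021, -0.006]
ft_force: [0.3, 1.3, -0.3]
grip_width: 0.0398
grasp_force: 0.0
```

```bash
python3 - <<'E'
from h import *
print(pose()[0],pose()[2])
p,W=look("w9",["penlight"])
b=blob(W,(.574,-.38),.08,.005);print(b)
f=go(.574,-.380,.05,163);f=go(.574,-.380,.005,163,f)
E
```

```text
[ 0.5717062  -0.38262635  0.15851598] 162.42179018875044
cam [ 0.503 -0.367  0.303]
penlight 0.73 [324. 188.] [ 0.572 -0.376  0.013] z0: [ 0.575 -0.377  0.   ]
{'c': array([ 573.6, -380.3]), 'mean': array([ 570.9, -379.9]), 'wh': array([124.2,  14.3]), 'ang': -18.0, 'ztop': np.float64(14.4), 'n': 2154}
slide [-0.4  -0.53 10.94] spin -0.4
slide [-0.08 -0.19  4.5 ] spin -0.0
```

View pics/w9.png

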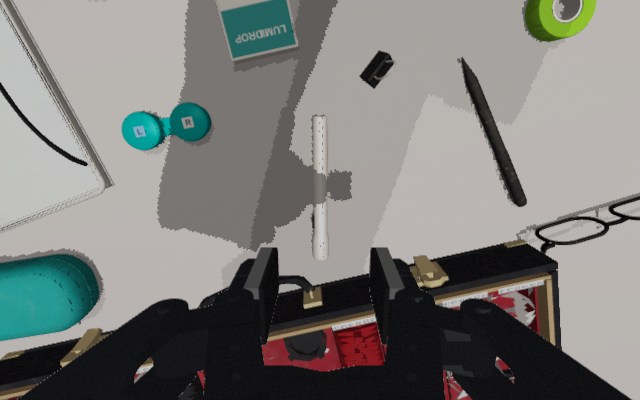

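The torch is at (320,187), aligned with the jaws. The case edge below it is clear of the grip point.

arm_command(
  slide=[
    [-0.4,-0.5,3],
    [-0.4,-0.6,8],
    [-0.45,-0.7,12],
    [-0.48,-0.72,14.8],
    [-0.48,-0.72,15.4],
  ],
  spin=[-0.5,-0.5,-0.5,-0.5,-0.5],
)

```text
clock: 21.78
eef_pos: [0.5733, -0.3769, 0.0042]
tool_rot: [0.145, 0.989, 0.023, -0.008]
ft_force: [-0.2, 0.1, 0.0]
grip_width: 0.0404
grasp_force: 0.0
```

arm_command(
  slide=[
    [0,0,0],
    [0,0,0],
    [0,0,0],
    [0,0,0],
    [0,0,0],
  ],
  spin=[0,0,0,0,0],
)

```text
clock: 22.4
eef_pos: [0.5747, -0.3801, 0.0068]
tool_rot: [0.146, 0.989, 0.021, -0.005]
ft_force: [0.3, -0.6, -0.8]
grip_width: 0.0399
grasp_force: 0.0
```

arm_command(
  slide=[
    [0,0,0],
    [0,0,0],
    [0,0,0],
    [0,0,0],
    [0,0,0],
  ],
  spin=[0,0,0,0,0],
  jaw=0.5,
)

```text
clock: 23.02
eef_pos: [0.5748, -0.38, 0.0066]
tool_rot: [0.146, 0.989, 0.021, -0.005]
ft_force: [-0.4, 0.7, 1.6]
grip_width: 0.0126
grasp_force: 61.3
```

arm_command(
  slide=[
    [0,0,-1],
    [0,0.1,-4],
    [0.1,0.3,-7],
    [0.2,0.5,-10],
    [0.2,0.6,-14],
  ],
  spin=[0,0,0,0,0],
)

```text
clock: 23.65
eef_pos: [0.5743, -0.3791, 0.1468]
tool_rot: [0.146, 0.989, 0.022, -0.007]
ft_force: [0.2, -0.5, -0.2]
grip_width: 0.0129
grasp_force: 60.9
```

```bash
python3 - <<'E'
from h import *
print(pose()[0],pose()[2],get_obs()["grip_width"])
f=go(.5,-.08,.15,112);f=go(.456,.124,.14,82,f)
E
```

```text
[ 0.57433527 -0.37909819  0.14681578] 163.24776166521104 0.012923008255697421
slide [15.74 26.48  1.1 ] spin 51.2
slide [20.5   3.54  1.96] spin 30.0
```

arm_command(
  slide=[
    [2,4,0],
    [5,9,0.3],
    [9,15,0.6],
    [12,20.5,0.9],
    [15.7,26.5,1.1],
  ],
  spin=[10,20,30,40,51],
)

```text
clock: 24.28
eef_pos: [0.506, -0.0987, 0.1494]
tool_rot: [0.554, 0.832, 0.017, -0.014]
ft_force: [1.0, 0.4, -0.4]
grip_width: 0.0129
grasp_force: 60.9
```

arm_command(
  slide=[
    [4,0.7,0.4],
    [9,1.5,0.9],
    [14,2.4,1.3],
    [18,3.2,1.7],
    [20,3.5,2],
  ],
  spin=[8,16,24,30,30],
)

```text
clock: 24.9
eef_pos: [0.4601, 0.0998, 0.1383]
tool_rot: [0.748, 0.663, 0.013, -0.018]
ft_force: [0.6, -0.2, -1.0]
grip_width: 0.013
grasp_force: 60.9
```

arm_command(
  slide=[
    [0,0,0],
    [0,0,0],
    [0,0,0],
    [0,0,0],
    [0,0,0],
  ],
  spin=[0,0,0,0,0],
)

```text
clock: 25.52
eef_pos: [0.4609, 0.0973, 0.1379]
tool_rot: [0.749, 0.662, 0.013, -0.018]
ft_force: [0.7, 0.2, -1.0]
grip_width: 0.0129
grasp_force: 60.9
```

```bash
python3 - <<'E'
from h import *
print(pose()[0],pose()[2],get_obs()["grip_width"])
f=go(.456,.124,.07,82);f=go(.456,.124,.03,82,f)
p,W=look("w10",[])
print(blob(W,(.456,.124),.09,.08,.2))
for c in ((.460,.161),(.450,.086)): print(blob(W,c,.03,.015,.035))
E
```

```text
[0.46089218 0.09732585 0.13785146] 82.9256933548557 0.012933286230400303
slide [ 2.29 -0.75  6.9 ] spin 0.9
slide [-0.17  0.04  4.  ] spin -0.0
cam [0.469 0.162 0.284]
{'c': array([440.7, 105. ]), 'mean': array([448.1, 105.8]), 'wh': array([113.5,  53.4]), 'ang': 82.7, 'ztop': np.float64(195.6), 'n': 15407}
{'c': array([462.5, 161.3]), 'mean': array([462.2, 161.4]), 'wh': array([54.8,  9.8]), 'ang': -8.2, 'ztop': np.float64(31.4), 'n': 1071}
{'c': array([435.5,  88.8]), 'mean': array([435.3,  89.7]), 'wh': array([21.1,  9.8]), 'ang': -8.8, 'ztop': np.float64(31.5), 'n': 441}
```

View pics/w10.png

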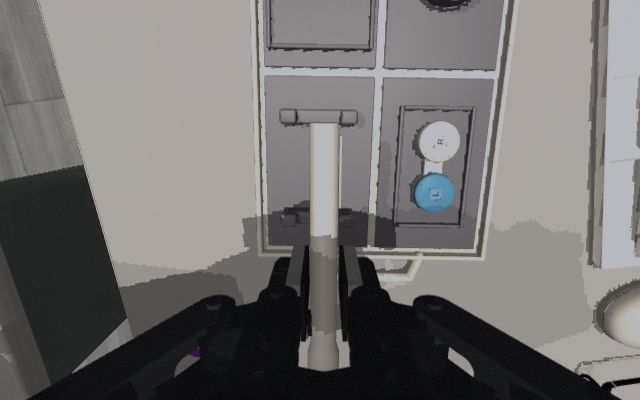

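The torch is held level, pointing along the rest. The saddles are at (318,116) and (318,216), and the lens case lies in its bay. I lower the torch.

arm_command(
  slide=[
    [1.5,-0.5,0],
    [2.3,-0.75,2],
    [2.3,-0.75,5],
    [2.2,-0.73,8],
    [2.1,-0.72,10.3],
  ],
  spin=[1,1,1,1,1],
)

```text
clock: 26.2
eef_pos: [0.4553, 0.1239, 0.0348]
tool_rot: [0.755, 0.656, 0.012, -0.018]
ft_force: [-0.5, 0.7, -0.2]
grip_width: 0.0127
grasp_force: 60.9
```

arm_command(
  slide=[
    [0,0,0.2],
    [0,0,0.5],
    [0,0,0.5],
    [0,0,0.5],
    [0,0,0.5],
  ],
  spin=[0,0,0,0,0],
)

```text
clock: 26.82
eef_pos: [0.4561, 0.1244, 0.0315]
tool_rot: [0.755, 0.656, 0.013, -0.018]
ft_force: [0.5, -0.0, -1.2]
grip_width: 0.0129
grasp_force: 60.9
```

arm_command(
  slide=[
    [0,0,0],
    [0,0,0],
    [0,0,0],
    [0,0,0],
    [0,0,0],
  ],
  spin=[0,0,0,0,0],
  jaw=3,
)

```text
clock: 27.45
eef_pos: [0.4557, 0.1243, 0.0309]
tool_rot: [0.755, 0.656, 0.013, -0.018]
ft_force: [0.5, -0.4, 0.3]
grip_width: 0.0299
grasp_force: 0.0
```

arm_command(
  slide=[
    [0,0,-2],
    [0.2,0,-5],
    [0.4,0,-8],
    [0.6,0,-12],
    [0.8,0,-16],
  ],
  spin=[0,0,0,0,0],
)

```text
clock: 28.08
eef_pos: [0.4572, 0.1251, 0.1922]
tool_rot: [0.755, 0.656, 0.013, -0.018]
ft_force: [0.8, -0.5, 0.4]
grip_width: 0.0303
grasp_force: 0.0
```

```bash
python3 - <<'E'
from h import *
print(pose()[0],pose()[2])
p,W=look("w11",["penlight"])
print(blob(W,(.456,.124),.08,.033))
m=cloud(p)
f=go(.4175,-.383,.15,174.5)
E
```

```text
[0.45722031 0.1250659  0.19223065] 81.98331448567161
cam [0.466 0.189 0.338]
penlight 0.92 [325. 187.] [0.456 0.128 0.035] z0: [0.455 0.121 0.   ]
{'c': array([453.7, 124.6]), 'mean': array([454.4, 124.8]), 'wh': array([123.6,  13.8]), 'ang': 81.4, 'ztop': np.float64(36.6), 'n': 1614}
slide [-51.15   2.82   2.19] spin -92.5
```

Torch rests in both notches (top 36.6 mm, centred). Now the carton.

arm_command(
  slide=[
    [-5,0.3,0],
    [-11,0.6,0.4],
    [-17,0.9,0.8],
    [-23,1.2,1],
    [-29,1.6,1.3],
  ],
  spin=[-10,-20,-30,-40,-50],
  jaw=7.5,
)

```text
clock: 28.8
eef_pos: [0.4351, -0.137, 0.1672]
tool_rot: [0.434, 0.901, 0.019, -0.012]
ft_force: [1.3, 0.2, -0.3]
grip_width: 0.0749
grasp_force: 0.0
```

```bash
python3 - <<'E'
from h import *
print(pose()[0],pose()[2])
f=go(.4175,-.383,.15,174.5)
E
```

```text
[ 0.43511617 -0.13701991  0.16716172] 128.55959003647703
slide [-18.19 -16.73   0.63] spin -45.9
```

arm_command(
  slide=[
    [-3,-3,0],
    [-7,-7,0.2],
    [-11,-10.5,0.4],
    [-15,-14,0.6],
    [-18.2,-16.7,0.6],
  ],
  spin=[-10,-20,-30,-40,-46],
)

```text
clock: 29.42
eef_pos: [0.4162, -0.3831, 0.1498]
tool_rot: [0.049, 0.999, 0.022, -0.004]
ft_force: [0.1, 1.0, -0.8]
grip_width: 0.0745
grasp_force: 0.0
```

arm_command(
  slide=[
    [0,0,0],
    [0,0,0],
    [0,0,0],
    [0,0,0],
    [0,0,0],
  ],
  spin=[0,0,0,0,0],
)

```text
clock: 30.05
eef_pos: [0.4176, -0.3807, 0.1516]
tool_rot: [0.05, 0.999, 0.022, -0.003]
ft_force: [0.5, -0.5, 0.0]
grip_width: 0.0753
grasp_force: 0.0
```

```bash
python3 - <<'E'
from h import *
print(pose()[0],pose()[2])
p,W=look("w12",["drops_carton"])
print(blob(W,(.4175,-.383),.06,.005))
f=go(.4175,-.383,.05,174.5);f=go(.4175,-.383,.006,174.5,f)
E
```

```text
[ 0.41756542 -0.38074451  0.1516118 ] 174.29343166479492
cam [ 0.346 -0.38   0.295]
drops_carton 0.94 [312. 187.] [ 0.412 -0.384  0.019] z0: [ 0.417 -0.384  0.   ]
{'c': array([ 416.7, -383.3]), 'mean': array([ 414.1, -383.1]), 'wh': array([84.4, 52. ]), 'ang': -5.5, 'ztop': np.float64(19.5), 'n': 6573}
slide [-0.11 -0.63 10.13] spin -0.2
slide [-0.04 -0.19  4.4 ] spin -0.0
```

View pics/w12.png

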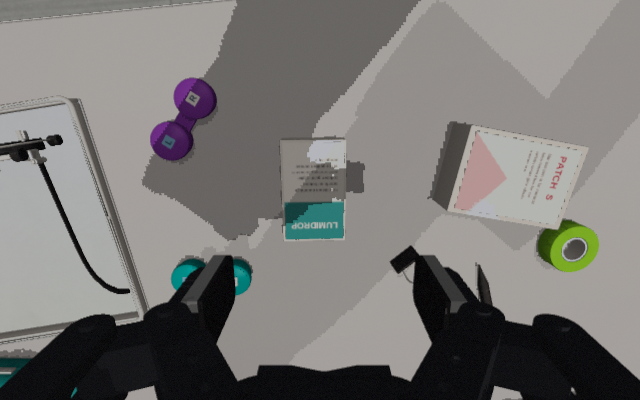

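The carton is at (313,188), aligned with the jaws and clear on both sides. I grasp it.

arm_command(
  slide=[
    [-0.1,-0.5,4],
    [-0.1,-0.6,8],
    [-0.15,-0.75,12],
    [-0.15,-0.8,14],
    [-0.15,-0.82,14.5],
  ],
  spin=[0,0,0,0,0],
)

```text
clock: 30.78
eef_pos: [0.4163, -0.3823, 0.0045]
tool_rot: [0.05, 0.998, 0.023, -0.005]
ft_force: [0.2, -0.1, 0.3]
grip_width: 0.0753
grasp_force: 0.0
```

arm_command(
  slide=[
    [0,0,0],
    [0,0,0],
    [0,0,0],
    [0,0,0],
    [0,0,0],
  ],
  spin=[0,0,0,0,0],
)

```text
clock: 31.4
eef_pos: [0.4173, -0.3834, 0.0064]
tool_rot: [0.05, 0.998, 0.022, -0.003]
ft_force: [0.3, 0.1, 0.2]
grip_width: 0.075
grasp_force: 0.0
```

arm_command(
  slide=[
    [0,0,0],
    [0,0,0],
    [0,0,0],
    [0,0,0],
    [0,0,0],
  ],
  spin=[0,0,0,0,0],
  jaw=4.5,
)

```text
clock: 32.02
eef_pos: [0.4176, -0.3837, 0.0066]
tool_rot: [0.05, 0.998, 0.022, -0.003]
ft_force: [-0.8, 0.2, 5.8]
grip_width: 0.0499
grasp_force: 63.1
```

arm_command(
  slide=[
    [0,0,-1],
    [0,0.1,-3],
    [0.1,0.3,-6],
    [0.2,0.5,-10],
    [0.2,0.6,-14],
  ],
  spin=[0,0,0,0,0],
)

```text
clock: 32.65
eef_pos: [0.4159, -0.3828, 0.1471]
tool_rot: [0.05, 0.998, 0.022, -0.004]
ft_force: [-0.1, -0.5, -0.1]
grip_width: 0.05
grasp_force: 62.5
```

```bash
python3 - <<'E'
from h import *
print(pose()[0],pose()[2],get_obs()["grip_width"])
f=go(.43,-.10,.15,124);f=go(.45,.14,.15,82,f);f=go(.477,.263,.14,82,f)
E
```

```text
[ 0.4159362  -0.38275319  0.14710193] 174.23288633271554 0.05004123611725571
slide [ 1.44 28.26  0.98] spin 50.2
slide [18.76 15.06  1.07] spin 42.0
slide [12.5   0.97  1.54] spin -0.0
```

arm_command(
  slide=[
    [0.2,4,0],
    [0.5,10,0.3],
    [0.8,16,0.5],
    [1.1,22,0.8],
    [1.4,28,1],
  ],
  spin=[10,20,30,40,50],
)

```text
clock: 33.28
eef_pos: [0.4302, -0.1114, 0.1485]
tool_rot: [0.459, 0.888, 0.019, -0.012]
ft_force: [0.7, -0.3, -0.5]
grip_width: 0.0499
grasp_force: 62.5
```

arm_command(
  slide=[
    [3.5,3,0.2],
    [7.5,6,0.4],
    [11.5,9,0.6],
    [15,12,0.8],
    [18.8,15,1],
  ],
  spin=[9,18,27,36,42],
)

```text
clock: 33.9
eef_pos: [0.4426, 0.1285, 0.1491]
tool_rot: [0.746, 0.665, 0.013, -0.018]
ft_force: [0.5, -0.2, -0.6]
grip_width: 0.0499
grasp_force: 62.5
```

arm_command(
  slide=[
    [4,0.3,0.3],
    [8,0.6,0.6],
    [11.5,0.9,0.9],
    [12.5,1,1],
    [12.5,1,1],
  ],
  spin=[0,0,0,0,0],
)

```text
clock: 34.52
eef_pos: [0.4661, 0.2504, 0.1439]
tool_rot: [0.745, 0.667, 0.012, -0.018]
ft_force: [-0.3, -0.9, 0.7]
grip_width: 0.05
grasp_force: 62.5
```

```bash
python3 - <<'E'
from h import *
print(pose()[0],pose()[2],get_obs()["grip_width"])
f=go(.477,.263,.06,82);f=go(.477,.263,.016,82,f)
p,W=look("w13",["carton_bay"])
E
```

```text
[0.46613271 0.25041748 0.14390595] 83.71958660859339 0.050046156952914894
slide [1.01 1.03 8.43] spin 1.7
slide [-0.18  0.05  4.4 ] spin -0.0
cam [0.473 0.315 0.29 ]
carton_bay 0.94 [338. 182.] [0.475 0.289 0.157] z0: [0.476 0.259 0.   ]
```

View pics/w13.png

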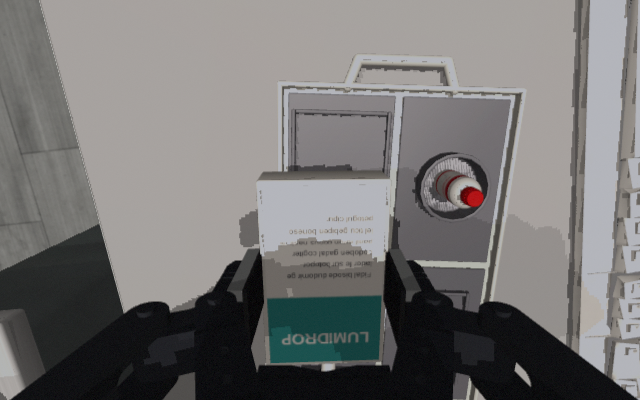

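The carton is held flat above the large bay (bay visible at 290–390, 110–170), and the bottle stands upright in the cup at (460,190). I lower the carton.

arm_command(
  slide=[
    [1,1,1],
    [1,1,4],
    [1,1.05,7],
    [0.9,1.05,10],
    [0.85,1.07,11.5],
  ],
  spin=[1,1.7,1.7,1.7,1.7],
)

```text
clock: 35.25
eef_pos: [0.477, 0.2619, 0.0275]
tool_rot: [0.755, 0.655, 0.011, -0.018]
ft_force: [0.3, -0.1, -0.7]
grip_width: 0.0501
grasp_force: 62.5
```

arm_command(
  slide=[
    [0,0,0.5],
    [0,0,1],
    [0,0,1.2],
    [0,0,1.2],
    [0,0,1.2],
  ],
  spin=[0,0,0,0,0],
)

```text
clock: 35.88
eef_pos: [0.478, 0.2636, 0.0182]
tool_rot: [0.755, 0.656, 0.013, -0.018]
ft_force: [0.5, -0.4, -0.5]
grip_width: 0.0501
grasp_force: 62.5
```

arm_command(
  slide=[
    [0,0,0],
    [0,0,0],
    [0,0,0],
    [0,0,0],
    [0,0,0],
  ],
  spin=[0,0,0,0,0],
  jaw=6.2,
)

```text
clock: 36.5
eef_pos: [0.4776, 0.2633, 0.0177]
tool_rot: [0.755, 0.656, 0.013, -0.018]
ft_force: [-0.3, -0.2, -0.3]
grip_width: 0.0617
grasp_force: 0.0
```

arm_command(
  slide=[
    [0,0,-2],
    [0.2,0,-5],
    [0.4,0,-8],
    [0.6,0,-13],
    [-6,0,-18],
  ],
  spin=[0,0,0,0,0],
)

```text
clock: 37.12
eef_pos: [0.4736, 0.2146, 0.1856]
tool_rot: [0.753, 0.658, 0.015, -0.018]
ft_force: [0.4, -1.2, 0.4]
grip_width: 0.0619
grasp_force: 0.0
```

arm_command(
  slide=[
    [-2,0,-1],
    [-6,0,-1],
    [-6,0,-1],
    [-6,0,-1],
    [-6,0,-1],
  ],
  spin=[0,0,0,0,0],
)

```text
clock: 37.75
eef_pos: [0.4639, 0.1535, 0.1902]
tool_rot: [0.754, 0.656, 0.012, -0.018]
ft_force: [0.1, 0.8, -0.1]
grip_width: 0.0621
grasp_force: 0.0
```

```bash
python3 - <<'E'
from h import *
print(pose()[0],pose()[2])
p,W=look("w14",["drops_carton","penlight","eye_drops","contact_lens_case"])
print(blob(W,(.477,.263),.06,.018),blob(W,(.456,.124),.08,.033),blob(W,(.545,.133),.03,.018),blob(W,(.5645,.2505),.035,.04),sep="\n")
q=camera("top");T=cloud(q);print(blob(T,(.42,-.225),.08,.005))
E
```

```text
[0.46392578 0.15354894 0.19023465] 82.02230085747061
cam [0.473 0.218 0.336]
drops_carton 0.78 [321.  60.] [0.474 0.261 0.027] z0: [0.474 0.265 0.   ]
penlight 0.72 [418. 214.] [0.544 0.116 0.017] z0: [0.548 0.111 0.   ]
penlight 0.71 [320. 217.] [0.454 0.131 0.034] z0: [0.453 0.12  0.   ]
eye_drops 0.61 [425.  63.] [0.553 0.245 0.043] z0: [0.565 0.25  0.   ]
eye_drops 0.59 [429.  59.] [0.555 0.247 0.05 ] z0: [0.569 0.252 0.   ]
contact_lens_case 0.96 [415. 212.] [0.54  0.121 0.026] z0: [0.545 0.113 0.   ]
contact_lens_case 0.83 [246. 352.] [ 0.353 -0.015  0.009] z0: [ 0.351 -0.021  0.   ]
{'c': array([476.3, 263.1]), 'mean': array([476.5, 264.2]), 'wh': array([84.4, 52.1]), 'ang': 82.3, 'ztop': np.float64(27.6), 'n': 6937}
{'c': array([453.8, 124.7]), 'mean': array([454.3, 124.5]), 'wh': array([123.7,  13.1]), 'ang': 81.6, 'ztop': np.float64(36.5), 'n': 1526}
{'c': array([546.4, 133.4]), 'mean': array([545.8, 134. ]), 'wh': array([29.6, 28.7]), 'ang': -9.2, 'ztop': np.float64(27.6), 'n': 871}
{'c': array([561.3, 251.3]), 'mean': array([559.1, 250.6]), 'wh': array([22.1, 20.2]), 'ang': -72.3, 'ztop': np.float64(66.5), 'n': 832}
{'c': array([ 420.1, -224.6]), 'mean': array([ 419.3, -223.5]), 'wh': array([95.3, 68.2]), 'ang': 73.9, 'ztop': np.float64(35.7), 'n': 943}
```

View pics/w14.png

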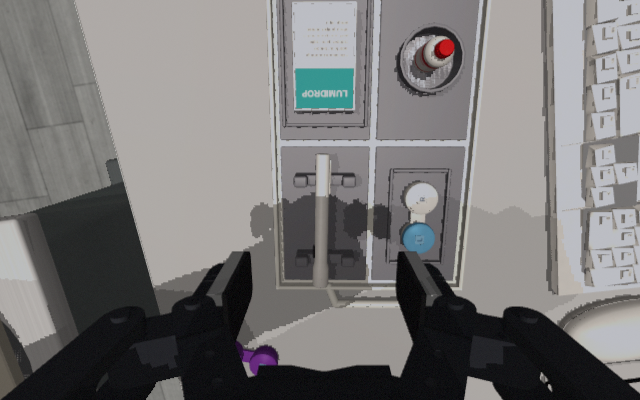

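All four pieces sit in their inserts: carton (325,55), bottle (437,50), torch (322,220), lens case (420,218). The patch carton has not moved and the arm is clear, so I hand in.

```bash
python3 -c "
from workcell import *
print(job_done())"
```

```text
the job is handed in; nothing more can be done
None
```

The torch, small carton, lens case and bottle all sit in their caddy inserts and are released; the larger carton measured unmoved, the pen was never touched, and the job is handed in, though its verdict was not shown.

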